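# Weigh a clinical-waste pail on the sprung hook and print its label

### The arm

A 7-joint arm with a two-finger parallel gripper is mounted at the origin on the work surface. World frame = base frame: x ahead of the robot, y to its left, z up, the work surface at z = 0. Lengths are in m, angles in rad, forces in N, time in s.
With the tool pointing down it reaches from about 0.4 to 0.85 m from the base axis. Payload 4.5 kg.
Tool frame: the origin (TCP) lies at the very end of the fingers, on their centre line; the grasp point (between the pads) lies 19 mm behind it; x points along the fingers, y is the direction in which the jaws open and shut, and the axes are right-handed (so a half turn about x gives the same grasp; the last joint's range is limited). The gripper opens to 88 mm and grips with 3 to 60 N. Pads are 18 mm wide; open, the fingers measure 123 mm over their backs; the gripper's body (75 mm by 187 mm) begins 45 mm behind the grasp point.
Start: joints at [1.172, 0.689, -0.195, 1.565, 0.157, 0.902, -0.215], TCP at [0.262, -0.567, 0.239] pointing down, gripper open.
Joint ranges: [-3.01, 3.01], [-0.46, 2.08], [-1.47, 1.51], [0.13, 2.56], [-1, 4.14], [0.04, 2.09], [-2.66, 2.66]. Speed limits (rad/s): [2.57, 2.57, 3.14, 3.14, 3.14, 3.14, 3.14].

### API

Orientations are given as a rotation vector (axis times angle).
In Python, from bench import readout, viewer, arm gives the robot as it stands.
- The arm moves only by the shell command python3 -m pendant 'ROWS' [FORCE]. ROWS is a JSON object of lists of equal length, an entry for each row: "offset": the shift along the tool's x, y, z normalised to -1 to 1, where 1 is 40 cm, a list of three; "dr": the turn, a rotation vector about the tool's x, y, z normalised to -1 to 1, where 1 is pi/2 rad, a list of three; "fingers": the gripper command: -1 is shut, 1 is fully open, values between are in proportion. In form: {"offset": [[dx, dy, dz], ...], "dr": [[wx, wy, wz], ...], "fingers": [fingers, ...]}. A call has 1 to 12 rows; each row is the pose to reach, as a shift and turn from the pose commanded when the call began, along the tool's axes at that moment; what a row does not reach only later rows make up. A row lasts 1/12 s, in which the tool goes at most 41.7 mm and 7.16 degrees, less where a joint would pass 70% of its speed; a pose out of reach is approached as far as the arm can. A call with a number of a shift or a turn outside -1 to 1 is refused whole. A call with a gripper value outside its range is refused whole. The fingers move at their own pace and stop on an object; FORCE is the grip in N (left out, the last holds). Time passes only in rows, so rows that repeat a pose let the fingers close. It gives the time, the measured TCP pose, the force and the opening at its end, in the units of the state.
- readout.get_state(): the state, without advancing time (a new reading comes with each control period).
- viewer.grab_frame(name): name is "scene" or "top" or "wrist"; returns (picture, depth): 420x560x3 uint8, blue, green, red; 420x560 float32, m along the optical axis (not along the pixel's ray), 0 where there is no reading.
- viewer.camera_params(name): a dict with "fx", "fy", "cx", "cy" (pixels), "k1" (the pictures are not rectified: a ray, as slopes to the right and down, at radius r is drawn at 1 + k1 r^2 times it, then the intrinsics apply), "position" and "attitude" of the camera in the world. Camera axes: x right, y down, z forward; pixel columns grow to the right and rows downward; lengths in m; the calibration is good to about 2 mm. A picture is of the moment at which its call begins: read the wrist's pose just before it. camera_params takes no time and is no camera call; for the wrist camera it gives the pose at the moment of the call.
- arm.close_job(): hands the job in, once; it reports no verdict.
The state is a dict: "clock": time; "joint_positions": joint angles; "dq": joint speeds; "joint_torque": joint torques, N m; "eef_pos": TCP position; "tcp_rot": TCP orientation; "force": force on the tool from outside, world axes, zero at the start; "wrist_torque": the same for the moment, N m; "finger_gap": finger opening in m.
Only numpy, scipy, OpenCV 4.12 (cv2) and the standard library are available. Lean on these libraries where they do the work, as an engineer would, in place of code of your own. Each camera call takes 0.05 s, during which the arm holds its last target.

### The job

Pick up the small waste pail that has a carrying handle and hang it on the hook of the column scale by the notch in the middle of its handle, easing its weight onto the spring gently so that the hook neither drops, springs up nor hits bottom when you let go. Let go and wait until the pail hangs still, then press the label printer's key gently, fully down, and leave the pail hanging. Keep the pail upright and leave everything else where it stands.

Things in the scene. Friction and masses are not known exactly. Their poses are not given: they have to be found in the camera images.
- pail: Waste pail (loose, 0.15 to 0.71 kg: its filling is hidden): yellow round tub 100 mm wide, white lid 108 mm wide up to z = 117 mm, rigid grey handle arch on it. Origin: centre of underside, z up. The handle's straight grip bar runs along the pail's y, -50 to +50 mm, 12 mm wide (x), 10 mm high, centred at z = 174 mm, 52 mm clear of the lid; its uprights, 8 mm thick, stand at y = +-48 mm.
- pail_notch (a point): Middle of the handle's notch, on the bar's underside, 169 mm above the pail's origin, axes as the pail's. Two lugs under the bar at y = +-10.5 mm (4 mm thick, 6 mm deep) bound the 17 mm wide notch that the hook must sit in. Pinch the bar from above beside the notch, at about y = +30 or -30 mm, so that the middle stays free for the hook.
- scale: Column scale (fixed): white foot plate 130 mm wide, 16 mm high, reaching 185 mm ahead of the column under the hook; upright slotted aluminium column 40 x 50 mm, 434 mm high. Origin: on the table below the column's axis, z up. The hook arm projects along the scale's -x, towards the robot.
- hook_seat (a point): Top of the hook's seat; moves with the hook; axes as the scale's. Unloaded: 305 mm above the table, 140 mm ahead (-x) of the column's axis. The hook is an 8 mm round bar along x: flat seat 24 mm long, rising 16 mm to the arm at the column side and to an upturned tip at the other, its top 18 mm above the seat, foremost point 35 mm ahead. The bar, laid along y, comes in over the tip from ahead, the hook passing between bar and lid.
- hook_carriage (a joint): Dip of the sprung hook, m: 0 unloaded, grows downwards, bottom stop 0.095 (0.088 counts as bottom). 0.3 N starts it, then 90 N/m: 13 to 73 mm under the pail, as full. Lightly damped, it bounces about 2 s. Faster than 0.10 m/s, down or up, counts as dropping or springing. Once a hand still holding the pail bears none of its weight, letting go does not move the hook.
- printer: The label printer (fixed): grey box 140 x 120 mm, 85 mm high, dark display on the far half of its top, the round key on the near half. Origin: centre of its underside; its front faces -x.
- print_key_top (a point): Centre of the top of the printer's round white key, 28 mm wide in a black collar, 36 mm ahead (printer -x) of the printer's centre; it is pressed straight down.
- print_key (a joint): How far the key is pressed, m: 0 up, 0.006 fully down, which takes 5 N; it springs back. Beyond 0.0045 counts as pressed; over 20 N is too hard.
- tub: A waste tub like the pail but with a flat lid and no handle, 108 mm wide, 121 mm high (bystander). Origin: centre of its underside.
- kit_carton: White carton of swab kits 130 x 120 x 90 mm (bystander). Origin: centre of its underside.
- tube_rack: Rack of sample tubes 92 x 194 mm, 84 mm high (bystander). Origin: centre of its underside.
- gel_bottle: Pump bottle of hand gel, 74 mm wide, 191 mm high (bystander). Origin: centre of its underside.
- wipes_can: Round canister of wipes, 82 mm wide, 150 mm high (bystander). Origin: centre of its underside.
- vial_box: Open white box of red-capped vials 130 x 160 mm, 53 mm high (bystander). Origin: centre of its underside.
- glove_box: White glove dispenser box 120 x 220 mm, 75 mm high (bystander). Origin: centre of its underside.

How it is judged:
On the way, in this order (a step that is already met when the one before it is completed fails the run):
1. the pail hangs free and still on the dipped hook, by the notch of its handle (distance between pail_notch and hook_seat below 0.012 m and angle between pail's own z axis and vertical below 0.15 rad and contact force between the fingers and pail below 0.1 N and value of joint hook_carriage above 0.008 m and linear speed of pail below 0.02 m/s and velocity of joint hook_carriage between -0.01 and 0.01 m/s), for 0.5 s.
2. the printer's key is pressed fully while the pail hangs still (all of step 1 and value of joint print_key above 0.0045 m), for 0.05 s.
At the end, for the whole second after the job is handed in: The pail hangs on the hook by its handle notch (notch within 12 mm of the hook seat, pail within 0.15 rad of upright), free of the hand, the hook dipped over 8 mm and at rest (pail under 20 mm/s, hook under 10 mm/s); the key is up again (under 1 mm) after its full press (all of step 1 and value of joint print_key below 0.001 m); the robot touches nothing.
It fails at once if the hook drops, is yanked or springs up (faster than 0.10 m/s), or is driven to its bottom stop (0.088 m) (velocity of joint hook_carriage above 0.1 m/s or velocity of joint hook_carriage below -0.1 m/s or value of joint hook_carriage above 0.088 m).
It fails at once if the key is pressed before the pail hangs free and still (value of joint print_key above 0.003 m and not (distance between pail_notch and hook_seat below 0.012 m and angle between pail's own z axis and vertical below 0.15 rad and contact force between the fingers and pail below 0.1 N and value of joint hook_carriage above 0.008 m and linear speed of pail below 0.02 m/s and velocity of joint hook_carriage between -0.01 and 0.01 m/s)).
It fails at once if the key is hit with more than 20 N (contact force between print_key and anything else above 20 N).
It fails at once if the pail is tipped by more than 0.6 rad (angle between pail's own z axis and vertical above 0.6 rad).
It fails at once if a bystander is moved by more than 20 mm or tipped (distance of any of tub, kit_carton, tube_rack, gel_bottle, wipes_can, vial_box, glove_box from where it was at the start of the episode above 0.02 m or angle between any of tub, kit_carton, tube_rack, gel_bottle, wipes_can, vial_box, glove_box's own z axis and vertical above 0.2 rad).
It also fails if it takes over 70 s, if anything falls off the work surface, if the arm or the gripper's body presses on something with over 40 N, if the wrist force passes 120 N, or if a joint passes its speed limit or range.

## Working session

There is one attempt and no reset: what is moved stays moved. The work goes in short steps, Python scripts to look and compute and a shell command to move; the robot and the scene stay as the last step left them, time stands still between calls to the robot, and variables do not carry over. Pictures are saved under pics/ and viewed, and the job is handed in when it is done.

```bash
ls; mkdir -p pics
python3 - <<'E'
from bench import readout, viewer, arm
import cv2
print(readout.get_state())
for n in ["scene","top"]:
    im,d=viewer.grab_frame(n); cv2.imwrite(f"pics/{n}0.png",im)
    import numpy as np; np.save(f"pics/{n}0.npy",d)
    print(n,viewer.camera_params(n))
E
```

```text
pics
{'clock': 0.0, 'joint_positions': array([ 1.1718082 ,  0.68997855, -0.19448682,  1.5663422 ,  0.15730094,
        0.90248207, -0.21509361]), 'dq': array([-0.00048136,  0.00050516, -0.00236787, -0.00102824, -0.00064442,
        0.00044556,  0.0003249 ]), 'joint_torque': array([ 5.53129485e-04, -5.27567196e+01, -1.26675155e+00, -1.53429329e+01,
       -5.26884897e-02,  6.63455750e-03,  1.56305373e-04]), 'eef_pos': array([ 0.26180592, -0.56683225,  0.23791322]), 'tcp_rot': array([ 1.98218934,  0.43771557, -1.98327432]), 'force': array([-0.21315137, -0.57357187,  0.11236258]), 'wrist_torque': array([ 0.02061013, -0.04268644, -0.01193981]), 'finger_gap': 0.08847163973544898}
scene {'fx': 443.69103211963034, 'fy': 443.69103211963034, 'cx': 279.5923089659543, 'cy': 211.37379544265403, 'k1': -0.0778085159296968, 'position': array([ 1.5780283 , -0.37182781,  1.02068983]), 'attitude': array([-1.91720334, -1.29476948,  0.62829844])}
top {'fx': 461.5519396381627, 'fy': 461.5519396381627, 'cx': 286.05563592827923, 'cy': 197.07915530619957, 'k1': -0.14747370377639135, 'position': array([0.43672961, 0.01687315, 1.79811248]), 'attitude': array([-2.13487129,  2.19197158, -0.11255281])}
```

View pics/scene0.png

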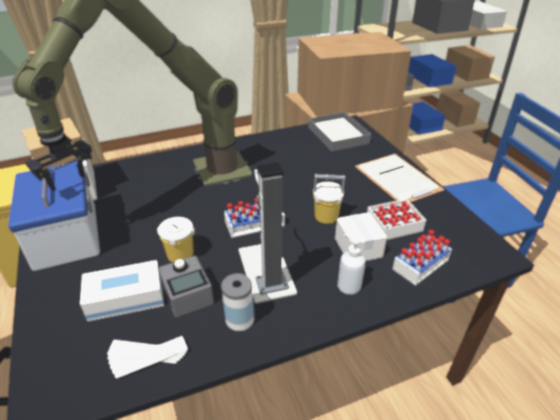

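View pics/top0.png

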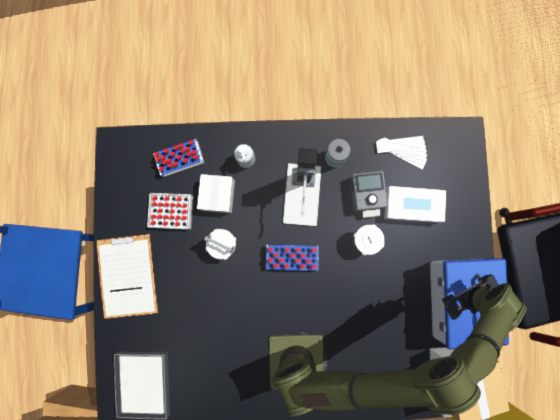

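The top view shows the pail at about (220,243), the scale foot at (303,200) with the column at (307,160), the printer key at (372,199), and a tube rack at (292,258) between the robot and the scale. Next I'll make enlarged crops.

```bash
cat > h.py <<'E'
import numpy as np, cv2
from scipy.spatial.transform import Rotation as R
from bench import readout, viewer, arm
def ray(p,u,v):
    xd=(np.asarray(u,float)-p['cx'])/p['fx']; yd=(np.asarray(v,float)-p['cy'])/p['fy']
    x,y=xd.copy(),yd.copy()
    for _ in range(20):
        s=1+p['k1']*(x*x+y*y); x,y=xd/s,yd/s
    return x,y
def pts(p,u,v,d):
    x,y=ray(p,u,v); c=np.stack([x*d,y*d,d*np.ones_like(x)],-1)
    return c@R.from_rotvec(p['attitude']).as_matrix().T+p['position']
def onz(p,u,v,z):
    x,y=ray(p,u,v); w=np.stack([x,y,np.ones_like(x)],-1)@R.from_rotvec(p['attitude']).as_matrix().T
    return p['position']+w*((z-p['position'][2])/w[...,2])[...,None]
def proj(p,P):
    c=(np.atleast_2d(P)-p['position'])@R.from_rotvec(p['attitude']).as_matrix()
    x=c[:,0]/c[:,2];y=c[:,1]/c[:,2];s=1+p['k1']*(x*x+y*y)
    return np.stack([x*s*p['fx']+p['cx'],y*s*p['fy']+p['cy']],-1)
def cloud(p,d):
    v,u=np.mgrid[0:d.shape[0],0:d.shape[1]]
    return pts(p,u,v,d)
def crop(im,u0,u1,v0,v1,name,k):
    cv2.imwrite(name,cv2.resize(im[v0:v1,u0:u1],None,fx=k,fy=k,interpolation=cv2.INTER_CUBIC))
E
python3 - <<'E'
from h import *
im=cv2.imread('pics/top0.png');d=np.load('pics/top0.npy');p=viewer.camera_params('top')
crop(im,180,420,130,280,'pics/tc.png',3.3)
C=cloud(p,d)
print('table',C[300,200],C[230,330])
for n,uv in dict(pail=(220,243),key=(372,199),foot=(300,215),rack=(292,258),tub=(369,240),bottle=(245,156),wipes=(338,150),carton=(215,193),vial=(170,211)).items(): print(n,C[uv[1],uv[0]].round(3))
E
```

```text
table [0.2401564  0.36596825 0.00215853] [ 4.98916451e-01 -1.45471623e-01 -1.07179837e-05]
pail [0.457 0.257 0.181]
key [ 0.605 -0.295  0.112]
foot [ 0.559 -0.03   0.018]
rack [0.396 0.006 0.053]
tub [ 0.454 -0.275  0.122]
bottle [0.774 0.169 0.133]
wipes [ 0.783 -0.171  0.153]
carton [0.645 0.287 0.091]
vial [0.585 0.47  0.046]
```

View pics/tc.png

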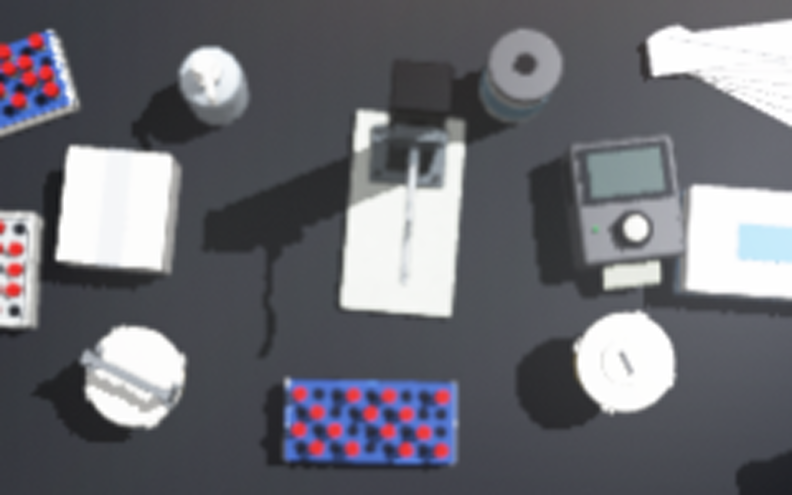

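The enlarged top view shows the pail's handle bar running from about (207,238) to (234,250) in image pixels. The hook arm points down from the column at about (305,175) to a tip near (302,216), and the key is at (372,199). Next I'll measure these from the depth.

Run:
```python
from h import *
for n in ['top','scene']:
    d=np.load(f'pics/{n}0.npy');p=viewer.camera_params(n);C=cloud(p,d)
    def sel(x0,x1,y0,y1,z0,z1): 
        m=(d>0)&(C[...,0]>x0)&(C[...,0]<x1)&(C[...,1]>y0)&(C[...,1]<y1)&(C[...,2]>z0)&(C[...,2]<z1); return C[m]
    print('==',n)
    H=sel(.36,.55,.17,.35,.165,.19); 
    if len(H)>5:
        c=H[:,:2].mean(0);u,s,vt=np.linalg.svd(H[:,:2]-c); t=(H[:,:2]-c)@vt[0]
        print('handle',len(H),c,vt[0],t.min(),t.max(),'mid',c+vt[0]*(t.min()+t.max())/2,H[:,2].mean())
    L=sel(.36,.55,.17,.35,.105,.125); print('lid',len(L),L.min(0),L.max(0),(L.min(0)+L.max(0))/2)
    K=sel(.54,.67,-.36,-.24,.09,.125); print('key',len(K),K.min(0),K.max(0),np.median(K,0))
    Pt=sel(.5,.75,-.4,-.2,.075,.09); print('printer top',len(Pt),Pt.min(0),Pt.max(0))
    F=sel(.4,.8,-.12,.08,.01,.022); print('foot',len(F),F.min(0),F.max(0))
    A=sel(.4,.8,-.12,.08,.25,.42); print('hook',len(A)); 
    for z in np.arange(.25,.46,.01):
        Q=sel(.4,.8,-.12,.08,z,z+.01)
        if len(Q): print(round(z,3),len(Q),Q.min(0).round(3),Q.max(0).round(3),np.median(Q,0).round(3))
```

```text
== top
handle 111 [0.45638605 0.26519753] [-0.43816462 -0.89889475] -0.05305758819451553 0.05171209726416157 mid [0.45668082 0.26580226] 0.17929776502957326
lid 587 [0.40279814 0.21177596 0.10568931] [0.50964282 0.32034118 0.1247811 ] [0.45622048 0.26605857 0.11523521]
key 214 [ 0.57023611 -0.35040695  0.09000683] [ 0.66985115 -0.24206375  0.11430255] [ 0.61361029 -0.29304452  0.09401011]
printer top 1022 [ 0.53753535 -0.39936498  0.07503183] [ 0.7143924  -0.22843526  0.08995884]
foot 1209 [ 0.4336367  -0.11890545  0.01001574] [0.79057968 0.07934254 0.02198566]
hook 301
0.28 1 [ 0.698 -0.021  0.283] [ 0.698 -0.021  0.283] [ 0.698 -0.021  0.283]
0.29 11 [ 0.566 -0.066  0.291] [ 0.675 -0.023  0.3  ] [ 0.67  -0.033  0.298]
0.3 30 [ 0.549 -0.062  0.3  ] [ 0.698 -0.016  0.31 ] [ 0.579 -0.033  0.306]
0.31 53 [ 0.542 -0.075  0.31 ] [ 0.709 -0.017  0.32 ] [ 0.633 -0.038  0.317]
0.32 54 [ 0.535 -0.075  0.32 ] [ 0.698 -0.016  0.329] [ 0.656 -0.04   0.323]
0.33 23 [ 0.671 -0.071  0.33 ] [ 0.69  -0.016  0.34 ] [ 0.677 -0.038  0.334]
0.34 58 [ 0.67  -0.067  0.34 ] [ 0.687 -0.025  0.35 ] [ 0.679 -
[... 2121 characters left out ...]
 0.344]
0.35 75 [ 0.69  -0.074  0.35 ] [ 0.737 -0.025  0.36 ] [ 0.732 -0.056  0.355]
0.36 73 [ 0.69  -0.075  0.36 ] [ 0.737 -0.026  0.37 ] [ 0.732 -0.053  0.365]
0.37 73 [ 0.693 -0.075  0.37 ] [ 0.738 -0.026  0.38 ] [ 0.732 -0.053  0.375]
0.38 77 [ 0.693 -0.075  0.38 ] [ 0.739 -0.025  0.39 ] [ 0.732 -0.052  0.385]
0.39 77 [ 0.69  -0.075  0.39 ] [ 0.737 -0.025  0.4  ] [ 0.732 -0.056  0.395]
0.4 82 [ 0.688 -0.075  0.4  ] [ 0.738 -0.026  0.41 ] [ 0.732 -0.054  0.405]
0.41 73 [ 0.692 -0.075  0.41 ] [ 0.736 -0.025  0.419] [ 0.732 -0.05   0.414]
0.42 76 [ 0.686 -0.077  0.421] [ 0.74  -0.024  0.43 ] [ 0.734 -0.056  0.426]
0.43 242 [ 0.689 -0.077  0.43 ] [ 0.74  -0.019  0.436] [ 0.716 -0.048  0.433]
```

Run:
```python
from h import *
for n in ['top','scene']:
    d=np.load(f'pics/{n}0.npy');p=viewer.camera_params(n);C=cloud(p,d)
    im=cv2.imread(f'pics/{n}0.png')
    def sel(x0,x1,y0,y1,z0,z1): 
        m=(d>0)&(C[...,0]>x0)&(C[...,0]<x1)&(C[...,1]>y0)&(C[...,1]<y1)&(C[...,2]>z0)&(C[...,2]<z1); return C[m]
    H=sel(.53,.66,-.06,.0,.285,.33)
    print(n,len(H),np.polyfit(H[:,0],H[:,1],1),np.polyval(np.polyfit(H[:,0],H[:,1],1),[.53,.57,.66]))
    T=H[H[:,0]<.575]; print(T[np.argsort(T[:,0])].round(3).tolist())
    F=sel(.5,.72,-.13,.06,.012,.02); r=cv2.minAreaRect(F[:,:2].astype(np.float32)); print('foot',r)
    T=sel(.68,.75,-.09,-.01,.428,.44); print('col',cv2.minAreaRect(T[:,:2].astype(np.float32)))
    K=sel(.58,.64,-.32,-.27,.098,.13); print('key',len(K),K.min(0),K.max(0),K.mean(0))
```

```text
top 95 [-0.10702841  0.02797601] [-0.02874904 -0.03303018 -0.04266274]
[[0.535, -0.031, 0.326], [0.535, -0.028, 0.321], [0.538, -0.031, 0.327], [0.538, -0.028, 0.321], [0.542, -0.028, 0.319], [0.542, -0.032, 0.317], [0.545, -0.029, 0.318], [0.545, -0.032, 0.317], [0.549, -0.032, 0.311], [0.549, -0.029, 0.307], [0.552, -0.032, 0.312], [0.552, -0.029, 0.31], [0.556, -0.029, 0.307], [0.559, -0.029, 0.305], [0.559, -0.033, 0.302], [0.562, -0.036, 0.308], [0.562, -0.029, 0.307], [0.562, -0.033, 0.304], [0.565, -0.033, 0.304], [0.566, -0.036, 0.3], [0.566, -0.03, 0.301], [0.568, -0.033, 0.309], [0.569, -0.036, 0.3], [0.569, -0.03, 0.297], [0.572, -0.033, 0.309], [0.572, -0.036, 0.303], [0.573, -0.03, 0.298]]
foot ((0.608756959438324, -0.027374207973480225), (0.21737505495548248, 0.17237114906311035), 0.4342091977596283)
col ((0.7063925266265869, -0.048281461000442505), (0.055218230932950974, 0.04626662656664848), 86.06043243408203)
key 72 [ 0.58337884 -0.31584635  0.09811419] [ 0.6247772  -0.27419545  0.11430255] [ 0.60324215 -0.29612777  0.10522307]
scene 35 [-0.17150158  0.06518407] [-0.
[... 386 characters left out ...]
6], [0.552, -0.027, 0.313], [0.554, -0.028, 0.304], [0.555, -0.031, 0.308], [0.557, -0.032, 0.303], [0.559, -0.032, 0.301], [0.56, -0.026, 0.303], [0.56, -0.033, 0.308], [0.56, -0.03, 0.304], [0.56, -0.029, 0.311], [0.562, -0.034, 0.3], [0.565, -0.032, 0.305], [0.566, -0.029, 0.305], [0.568, -0.033, 0.303], [0.573, -0.034, 0.303], [0.574, -0.031, 0.306]]
foot ((0.6264885067939758, -0.03858081251382828), (0.12936902046203613, 0.1996878981590271), 84.0279312133789)
col ((0.7139862775802612, -0.048008136451244354), (0.0555039681494236, 0.04755467176437378), 84.06014251708984)
key 69 [ 0.59820639 -0.31243742  0.09851746] [ 0.62941288 -0.27897408  0.109439  ] [ 0.61493503 -0.29584926  0.10433199]
```

```bash
cat >> h.py <<'E'
def down(yaw):
    # tool x down, tool y (jaw) at yaw in world
    x=np.array([0,0,-1.]);y=np.array([np.cos(yaw),np.sin(yaw),0]);return np.stack([x,y,np.cross(x,y)],1)
def go(pt,yaw,pq=None):
    s=readout.get_state();R0=R.from_rotvec(s['tcp_rot']).as_matrix();Rt=down(yaw)
    print('t',round(s['clock'],2),'offset',(R0.T@(np.array(pt)-s['eef_pos'])/.4).round(4).tolist(),'dr',(R.from_matrix(R0.T@Rt).as_rotvec()/(np.pi/2)).round(4).tolist(),'dist',np.linalg.norm(pt-s['eef_pos']).round(3))
def st():
    s=readout.get_state();R0=R.from_rotvec(s['tcp_rot']).as_matrix()
    print('t',round(s['clock'],2),'p',s['eef_pos'].round(4),'q',s['joint_positions'].round(2),'F',s['force'].round(2),'M',s['wrist_torque'].round(2),'gap',round(s['finger_gap'],4),'yaw',np.degrees(np.arctan2(R0[1,1],R0[0,1])).round(1),'tilt',np.degrees(np.arccos(-R0[2,0])).round(2))
    return R0
E
python3 - <<'E'
from h import *
R0=st();print(R0.round(3))
c=viewer.camera_params('wrist');Rc=R.from_rotvec(c['attitude']).as_matrix()
print('cam in tool',R0.T@(c['position']-readout.get_state()['eef_pos']),(R0.T@Rc).round(2),c['fx'])
d=np.array([.4386,.8987]);print('yaw jaw grasp',np.degrees(np.arctan2(-d[0],d[1])))
for y in (-26,154): go([.42,0,.40],np.radians(y))
E
```

```text
t 0.1 p [ 0.2619 -0.5669  0.238 ] q [ 1.17  0.69 -0.19  1.57  0.16  0.9  -0.22] F [ 0.69  0.29 -0.54] M [ 0.02 -0.02 -0.  ] gap 0.0886 yaw -65.2 tilt 0.09
[[-0.001  0.419 -0.908]
 [ 0.001 -0.908 -0.419]
 [-1.    -0.002  0.   ]]
cam in tool [-0.14520563  0.00072961 -0.07775455] [[-0.   -0.3   0.95]
 [ 1.   -0.    0.  ]
 [-0.    0.95  0.3 ]] 345.5980628637812
yaw jaw grasp -26.014147197859415
t 0.1 offset [-0.4033, -1.1213, -0.9533] dr [-0.4355, -0.0003, 0.001] dist 0.61
t 0.1 offset [-0.4033, -1.1213, -0.9533] dr [1.5645, 0.0013, 0.0004] dist 0.61
```

Run:
```python
from h import *
go([.40,-.25,.40],np.radians(-45))
```

```text
t 0.1 offset [-0.4041, -0.575, -0.6458] dr [-0.2244, -0.0001, 0.001] dist 0.382
```

```bash
python3 -m pendant '{"offset":[[-0.1,-0.03,-0.03],[-0.2,-0.08,-0.09],[-0.25,-0.13,-0.15],[-0.28,-0.18,-0.2],[-0.31,-0.25,-0.28],[-0.34,-0.31,-0.35],[-0.36,-0.37,-0.42],[-0.38,-0.43,-0.48],[-0.4,-0.48,-0.54],[-0.4,-0.53,-0.6],[-0.4,-0.575,-0.645],[-0.4,-0.575,-0.645]],"dr":[[0,0,0],[-0.02,0,0],[-0.04,0,0],[-0.06,0,0],[-0.08,0,0],[-0.1,0,0],[-0.12,0,0],[-0.15,0,0],[-0.18,0,0],[-0.2,0,0],[-0.22,0,0],[-0.22,0,0]],"fingers":[1,1,1,1,1,1,1,1,1,1,1,1]}'
python3 - <<'E'
from h import *
st();go([.44,.12,.38],np.radians(-26))
E
```

```text
clock: 1.1
eef_pos: [0.4021, -0.2444, 0.3991]
tcp_rot: [1.76, 0.734, -1.756]
force: [-0.7, 0.3, 0.7]
finger_gap: 0.0884
t 1.1 p [ 0.4021 -0.2444  0.3991] q [ 0.73  0.31 -0.38  1.75  0.13  1.1  -0.48] F [-0.73  0.3   0.67] M [ 0.   -0.09  0.05] gap 0.0884 yaw -44.8 tilt 0.18
t 1.1 offset [0.0504, -0.5744, -0.7133] dr [-0.2086, -0.002, 0.0003] dist 0.367
```

```bash
python3 -m pendant '{"offset":[[0,-0.03,-0.04],[0,-0.08,-0.1],[0,-0.14,-0.17],[0.01,-0.2,-0.25],[0.02,-0.26,-0.32],[0.03,-0.32,-0.4],[0.04,-0.38,-0.47],[0.05,-0.44,-0.55],[0.05,-0.5,-0.62],[0.05,-0.55,-0.68],[0.05,-0.574,-0.713],[0.05,-0.574,-0.713]],"dr":[[0,0,0],[-0.02,0,0],[-0.04,0,0],[-0.06,0,0],[-0.08,0,0],[-0.1,0,0],[-0.12,0,0],[-0.15,0,0],[-0.18,0,0],[-0.2,0,0],[-0.208,0,0],[-0.208,0,0]],"fingers":[1,1,1,1,1,1,1,1,1,1,1,1]}'
python3 - <<'E'
from h import *
st();go([.472,.293,.33],np.radians(-26))
E
```

```text
clock: 2.1
eef_pos: [0.4417, 0.1173, 0.3786]
tcp_rot: [1.541, 0.958, -1.538]
force: [0.7, 0.1, 0.5]
finger_gap: 0.0882
t 2.1 p [0.4417 0.1173 0.3786] q [ 0.07  0.33 -0.6   1.82  0.21  1.05 -1.07] F [0.68 0.15 0.47] M [-0.03 -0.12 -0.03] gap 0.0882 yaw -26.3 tilt 0.15
t 2.1 offset [0.1227, -0.1266, -0.4269] dr [-0.0033, -0.0015, 0.0007] dist 0.185
```

```bash
python3 -m pendant '{"offset":[[0.01,-0.02,-0.06],[0.03,-0.04,-0.14],[0.05,-0.06,-0.22],[0.08,-0.08,-0.3],[0.1,-0.1,-0.37],[0.12,-0.12,-0.41],[0.123,-0.127,-0.427],[0.123,-0.127,-0.427]],"dr":[[0,0,0],[0,0,0],[0,0,0],[0,0,0],[0,0,0],[0,0,0],[0,0,0],[0,0,0]],"fingers":[1,1,1,1,1,1,1,1]}'
python3 - <<'E'
from h import *
st()
p=viewer.camera_params('wrist');im,d=viewer.grab_frame('wrist');cv2.imwrite('pics/w1.png',im);np.save('pics/w1.npy',d);np.save('pics/w1p.npy',p)
C=cloud(p,d)
m=(d>0)&(C[...,2]>.165)&(C[...,2]<.19)&(C[...,0]>.36)&(C[...,0]<.55)&(C[...,1]>.18)&(C[...,1]<.35)
H=C[m];print(len(H))
r=cv2.minAreaRect(H[:,:2].astype(np.float32));print(r,H[:,2].max(),np.median(H[:,2]),cv2.boxPoints(r))
c=H[:,:2].mean(0);u,s,vt=np.linalg.svd(H[:,:2]-c,full_matrices=False);t=(H[:,:2]-c)@vt[0];print(c,vt[0],np.percentile(t,[0,1,99,100]))
m=(d>0)&(C[...,2]>.11)&(C[...,2]<.124)&(C[...,0]>.36)&(C[...,0]<.55)&(C[...,1]>.18)&(C[...,1]<.35);L=C[m];print('lid',cv2.minEnclosingCircle(L[:,:2].astype(np.float32)))
E
```

```text
clock: 2.77
eef_pos: [0.4729, 0.2889, 0.3287]
tcp_rot: [1.541, 0.952, -1.544]
force: [0.4, 0.0, 0.3]
finger_gap: 0.088
t 2.77 p [0.4729 0.2889 0.3287] q [-0.29  0.53 -0.56  1.65  0.32  1.06 -1.41] F [0.42 0.02 0.34] M [ 0.02 -0.09  0.02] gap 0.088 yaw -26.6 tilt 0.11
1538
((0.4594740569591522, 0.26569968461990356), (0.1039610356092453, 0.015574018470942974), 63.42704391479492) 0.18069995470023598 0.17812418892878537 [[0.4292568  0.22269352]
 [0.4431857  0.21572669]
 [0.48969132 0.30870587]
 [0.47576243 0.3156727 ]]
[0.46103753 0.26862176] [-0.44533624 -0.89536341] [-0.04865731 -0.04848515  0.05428276  0.05528873]
lid ((0.45973309874534607, 0.2653003931045532), 0.05741969496011734)
```

View pics/w1.png

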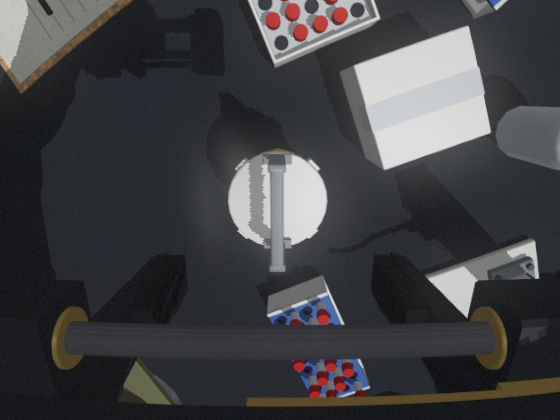

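The wrist picture shows the bar running from (277,155) to (277,270), parallel to the pads' gap. Its middle comes out at (0.4595, 0.2657), which agrees with the lid centre. I'll descend onto the +30 mm side of the bar.

Run:
```python
from h import *
st();go([.4729,.2925,.155],np.radians(-26.5))
```

```text
t 2.82 p [0.4734 0.2874 0.3292] q [-0.29  0.53 -0.56  1.65  0.32  1.06 -1.41] F [-0.69 -0.6   0.63] M [-0.05 -0.04 -0.02] gap 0.088 yaw -26.7 tilt 0.1
t 2.82 offset [0.4355, -0.0069, -0.0116] dr [-0.0025, 0.0011, -0.0002] dist 0.174
```

```bash
python3 -m pendant '{"offset":[[0.05,0,0],[0.12,0,0],[0.19,0,0],[0.26,0,0],[0.32,0,0],[0.35,0,0],[0.35,0,0],[0.35,0,0]],"dr":[[0,0,0],[0,0,0],[0,0,0],[0,0,0],[0,0,0],[0,0,0],[0,0,0],[0,0,0]],"fingers":[1,1,1,1,1,1,1,1]}'
python3 - <<'E'
from h import *
st();go([.4729,.2925,.155],np.radians(-26.5))
E
```

```text
clock: 3.48
eef_pos: [0.4739, 0.2867, 0.1899]
tcp_rot: [1.544, 0.948, -1.545]
force: [0.4, 0.3, 1.0]
finger_gap: 0.0878
t 3.48 p [0.4739 0.2867 0.1899] q [-0.34  0.69 -0.48  1.82  0.45  0.73 -1.54] F [0.44 0.33 1.02] M [-0.01  0.01 -0.04] gap 0.0878 yaw -26.8 tilt 0.09
t 3.48 offset [0.0873, -0.0089, -0.012] dr [-0.0037, 0.0008, -0.0007] dist 0.035
```

```bash
python3 -m pendant '{"offset":[[0.02,-0.005,-0.006],[0.05,-0.009,-0.012],[0.08,-0.009,-0.012],[0.087,-0.009,-0.012],[0.087,-0.009,-0.012],[0.087,-0.009,-0.012]],"dr":[[0,0,0],[-0.004,0,0],[-0.004,0,0],[-0.004,0,0],[-0.004,0,0],[-0.004,0,0]],"fingers":[1,1,1,1,1,1]}'
python3 - <<'E'
from h import *
st()
im,d=viewer.grab_frame('wrist');cv2.imwrite('pics/w2.png',im)
E
```

```text
clock: 3.98
eef_pos: [0.4721, 0.2949, 0.1548]
tcp_rot: [1.539, 0.956, -1.539]
force: [-0.2, -0.8, -0.2]
finger_gap: 0.0883
t 3.98 p [0.4721 0.2949 0.1548] q [-0.38  0.75 -0.44  1.85  0.5   0.66 -1.58] F [-0.19 -0.85 -0.21] M [-0.07 -0.04 -0.  ] gap 0.0883 yaw -26.3 tilt 0.01
```

View pics/w2.png

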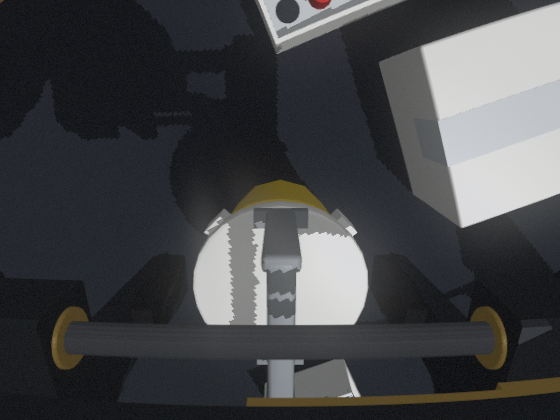

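The bar runs centrally between the fingers at column ~281, and the upright lies clear of the pads at row ~260. I'll close the gripper.

```bash
python3 -m pendant '{"offset":[[0,0,0],[0,0,0],[0,0,0],[0,0,0],[0,0,0],[0,0,0],[0,0,0],[0,0,0],[0,0,0],[0,0,0]],"dr":[[0,0,0],[0,0,0],[0,0,0],[0,0,0],[0,0,0],[0,0,0],[0,0,0],[0,0,0],[0,0,0],[0,0,0]],"fingers":[0.5,0,-0.3,-0.6,-1,-1,-1,-1,-1,-1]}' 50
python3 -m pendant '{"offset":[[-0.01,0,0],[-0.02,0,0],[-0.04,0,0],[-0.06,0,0],[-0.08,0,0],[-0.1,0,0],[-0.1,0,0],[-0.1,0,0]],"dr":[[0,0,0],[0,0,0],[0,0,0],[0,0,0],[0,0,0],[0,0,0],[0,0,0],[0,0,0]],"fingers":[-1,-1,-1,-1,-1,-1,-1,-1]}'
python3 - <<'E'
from h import *
st()
im,d=viewer.grab_frame('scene');crop(im,270,420,140,260,'pics/s3.png',5)
E
```

```text
clock: 4.87
eef_pos: [0.472, 0.2947, 0.1547]
tcp_rot: [1.539, 0.956, -1.539]
force: [-0.6, -0.1, -0.2]
finger_gap: 0.0237
clock: 5.53
eef_pos: [0.4723, 0.2949, 0.1954]
tcp_rot: [1.54, 0.956, -1.538]
force: [0.0, 0.0, -3.2]
finger_gap: 0.0109
t 5.53 p [0.4723 0.2949 0.1954] q [-0.35  0.69 -0.48  1.81  0.45  0.75 -1.54] F [ 0.04  0.04 -3.25] M [ 0.02 -0.12  0.02] gap 0.0109 yaw -26.3 tilt 0.08
```

View pics/s3.png

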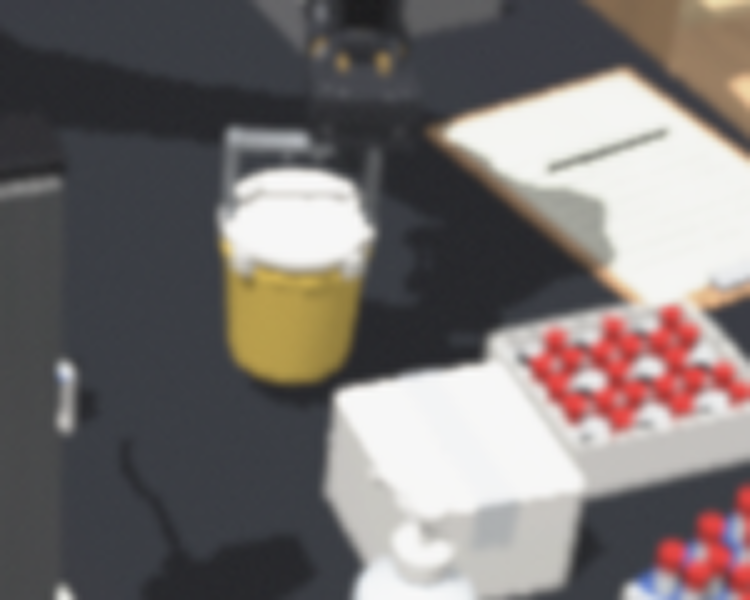

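```bash
python3 -m pendant '{"offset":[[-0.03,0,0],[-0.08,0,0],[-0.14,0,0],[-0.2,0,0],[-0.26,0,0],[-0.31,0,0],[-0.34,0,0],[-0.35,0,0],[-0.35,0,0]],"dr":[[0,0,0],[0,0,0],[0,0,0],[0,0,0],[0,0,0],[0,0,0],[0,0,0],[0,0,0],[0,0,0]],"fingers":[-1,-1,-1,-1,-1,-1,-1,-1,-1]}'
python3 - <<'E'
from h import *
st();go([.45,.012,.335],np.radians(-6))
im,d=viewer.grab_frame('wrist');cv2.imwrite('pics/w4.png',im)
E
```

```text
clock: 6.33
eef_pos: [0.4721, 0.2948, 0.335]
tcp_rot: [1.54, 0.956, -1.538]
force: [-0.1, 0.3, -2.9]
finger_gap: 0.0114
t 6.33 p [0.4721 0.2948 0.335 ] q [-0.3   0.53 -0.57  1.63  0.32  1.07 -1.42] F [-0.06  0.26 -2.89] M [ 0.09 -0.06 -0.  ] gap 0.0114 yaw -26.3 tilt 0.05
t 6.33 offset [-0.0002, 0.264, 0.6582] dr [-0.2258, -0.0004, -0.0004] dist 0.284
```

View pics/w4.png

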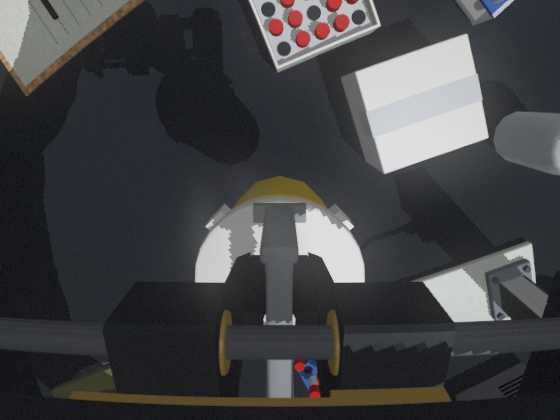

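The pail is held, and it looks the same in the camera as before the lift, so it hasn't tilted. I'll carry it to a point ahead of the hook.

```bash
python3 -m pendant '{"offset":[[0,0.005,0.015],[0,0.02,0.05],[0,0.04,0.1],[0,0.07,0.17],[0,0.1,0.24],[0,0.13,0.32],[0,0.16,0.4],[0,0.19,0.48],[0,0.22,0.55],[0,0.245,0.61],[0,0.26,0.648],[0,0.264,0.658]],"dr":[[0,0,0],[-0.01,0,0],[-0.03,0,0],[-0.05,0,0],[-0.07,0,0],[-0.1,0,0],[-0.13,0,0],[-0.16,0,0],[-0.18,0,0],[-0.2,0,0],[-0.22,0,0],[-0.226,0,0]],"fingers":[-1,-1,-1,-1,-1,-1,-1,-1,-1,-1,-1,-1]}'
python3 -m pendant '{"offset":[[0,0,0],[0,0,0]],"dr":[[0,0,0],[0,0,0]],"fingers":[-1,-1]}'
python3 - <<'E'
from h import *
st()
for n in ['wrist','top','scene']:
    p=viewer.camera_params(n);im,d=viewer.grab_frame(n);cv2.imwrite(f'pics/{n}5.png',im);np.save(f'pics/{n}5.npy',d);np.save(f'pics/{n}5p.npy',p)
crop(cv2.imread('pics/scene5.png'),180,340,130,290,'pics/s5c.png',3.7)
E
```

```text
clock: 7.38
eef_pos: [0.4484, 0.0074, 0.3333]
tcp_rot: [1.285, 1.156, -1.294]
force: [0.1, -0.4, -2.6]
finger_gap: 0.0113
clock: 7.55
eef_pos: [0.4497, 0.013, 0.3344]
tcp_rot: [1.286, 1.159, -1.286]
force: [0.8, 0.8, -1.5]
finger_gap: 0.0115
t 7.55 p [0.4497 0.013  0.3344] q [ 0.36  0.39 -0.69  1.91  0.3   0.95 -0.59] F [ 0.78  0.76 -1.55] M [ 0.1  -0.1   0.06] gap 0.0115 yaw -6.0 tilt 0.07
```

View pics/wrist5.png

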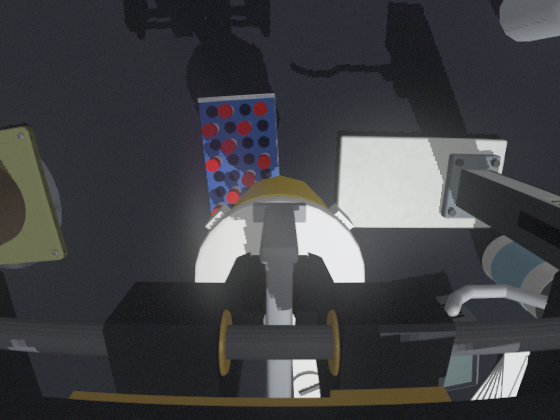

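View pics/s5c.png

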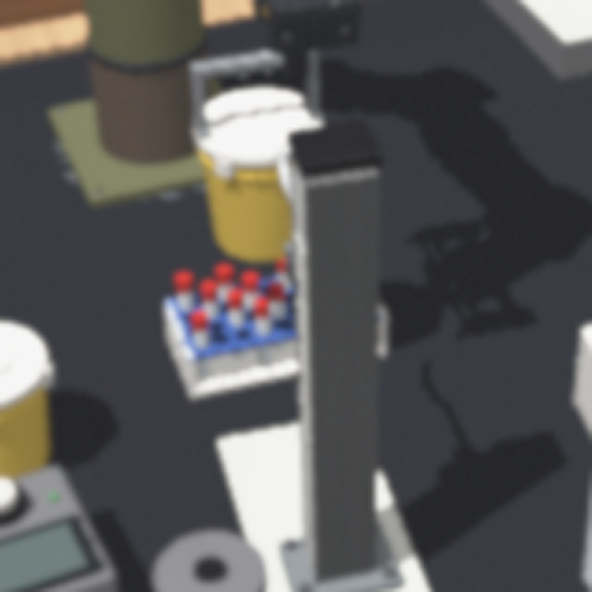

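View pics/top5.png

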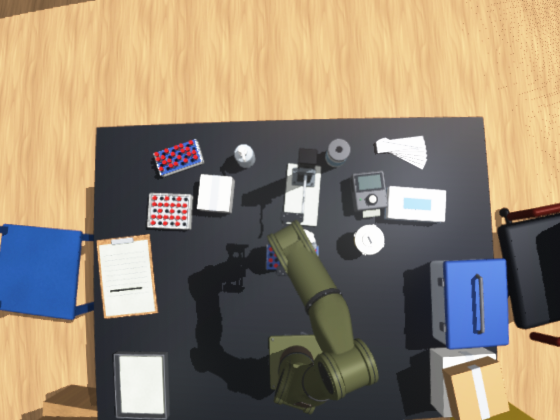

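The wrist view shows the hook tip at (453,303) with the arm going right, and the foot plate spanning (338–508, 135–228). Next I'll measure the hook and the foot from this depth, relative to the held handle.

Run:
```python
from h import *
d=np.load('pics/wrist5.npy');p=np.load('pics/wrist5p.npy',allow_pickle=True).item();im=cv2.imread('pics/wrist5.png')
C=cloud(p,d)
# hook
m=(d>0);m[:, :438]=False
H=C[(m)&(C[...,2]>.27)&(C[...,2]<.345)&(C[...,0]>.5)&(C[...,0]<.68)&(C[...,1]<.03)&(C[...,1]>-.1)]
print(len(H));
for x in np.arange(.52,.68,.008):
    Q=H[(H[:,0]>=x)&(H[:,0]<x+.008)]
    if len(Q): print(round(x,3),len(Q),Q[:,1].min().round(4),Q[:,1].max().round(4),np.median(Q[:,1]).round(4),Q[:,2].max().round(4),Q[:,2].min().round(4))
F=C[m&(C[...,2]>.01)&(C[...,2]<.022)&(C[...,1]>-.2)&(C[...,1]<.1)&(C[...,0]<.75)]
F=C[(d>0)&(C[...,2]>.011)&(C[...,2]<.021)&(C[...,1]>-.15)&(C[...,1]<.07)&(C[...,0]>.49)&(C[...,0]<.75)]
r=cv2.minAreaRect(F[:,:2].astype(np.float32));print(r,cv2.boxPoints(r))
# bar and upright
B=C[(d>0)&(C[...,2]>.34)&(C[...,2]<.37)&(C[...,0]>.42)&(C[...,0]<.48)&(C[...,1]>-.1)&(C[...,1]<.1)]
print(len(B));r=cv2.minAreaRect(B[:,:2].astype(np.float32));print(r,cv2.boxPoints(r),np.percentile(B[:,2],[5,50,95]))
for v in (205,230,250,275,290,380,395): print(v,C[v,281].round(4))
L=C[(d>0)&(C[...,2]>.28)&(C[...,2]<.31)&(C[...,0]>.38)&(C[...,0]<.52)&(C[...,1]>-.1)&(C[...,1]<.1)]
A=np.c_[L[:,:2],np.ones(len(L))];print('lid plane',np.linalg.lstsq(A,L[:,2],rcond=None)[0],L.min(0),L.max(0))
```

```text
1521
0.536 162 -0.0318 -0.0245 -0.0271 0.3233 0.3118
0.544 166 -0.0302 -0.0245 -0.0262 0.3226 0.3055
0.552 142 -0.0325 -0.0256 -0.0275 0.3119 0.2996
0.56 153 -0.0342 -0.0263 -0.0289 0.3062 0.2978
0.568 165 -0.0354 -0.0276 -0.0302 0.3054 0.2984
0.576 159 -0.0364 -0.0284 -0.0312 0.306 0.2987
0.584 247 -0.0378 -0.029 -0.0324 0.3126 0.2991
0.592 263 -0.0388 -0.0303 -0.0334 0.3186 0.3058
0.6 64 -0.0399 -0.0309 -0.0327 0.3192 0.3111
((0.6424589157104492, -0.04034139961004257), (0.13090908527374268, 0.23014211654663086), 83.06420135498047) [[ 0.52032584 -0.09142131]
 [ 0.74878377 -0.1192126 ]
 [ 0.764592    0.01073851]
 [ 0.53613406  0.0385298 ]]
6252
((0.4429485499858856, -0.005089838057756424), (0.08200658112764359, 0.041065558791160583), 72.2344741821289) [[ 0.4108839  -0.0378728 ]
 [ 0.44999117 -0.05040282]
 [ 0.4750132   0.02769312]
 [ 0.43590593  0.04022314]] [0.34363096 0.3511726  0.36630519]
205 [0.4541 0.0335 0.2942]
230 [0.4538 0.033  0.3321]
250 [0.4536 0.0317 0.3513]
275 [0.4524 0.0202 0.351 ]
290 [0.4516 0.013  0.3508]
380 [ 0.4466 -0.0367  0.3499]
395 [ 0.4457 -0.0448  0.3514]
lid plane [0.00723081 0.03689786 0.28566463] [ 0.39377486 -0.06602362  0.28002724] [0.50148648 0.03598848 0.30989767]
```

The bar is level, with its top at z 0.351. It slid about 7 mm down in the pads but is held firmly. The notch sits at tcp + (−0.0018, −0.032) and the hook seat at (0.571, −0.032, 0.305). I'll move in over the tip.

Run:
```python
from h import *
st();go([.50,.004,.330],np.radians(-6.5));go([.569,.0,.330],np.radians(-6.5))
```

```text
t 7.7 p [0.45   0.0137 0.3347] q [ 0.35  0.39 -0.69  1.91  0.3   0.95 -0.58] F [ 0.48 -0.06 -2.13] M [ 0.06 -0.09  0.01] gap 0.0114 yaw -5.8 tilt 0.05
t 7.7 offset [0.0118, 0.1268, 0.0113] dr [0.0073, -0.0006, -0.0001] dist 0.051
t 7.7 offset [0.0118, 0.2994, 0.0037] dr [0.0073, -0.0006, -0.0001] dist 0.12
```

```bash
python3 -m pendant '{"offset":[[0.002,0.01,0.002],[0.006,0.03,0.006],[0.01,0.06,0.01],[0.012,0.09,0.011],[0.012,0.12,0.01],[0.012,0.15,0.009],[0.012,0.18,0.008],[0.012,0.21,0.007],[0.012,0.24,0.005],[0.012,0.27,0.004],[0.012,0.29,0.004],[0.012,0.3,0.004]],"dr":[[0,0,0],[0.003,0,0],[0.007,0,0],[0.007,0,0],[0.007,0,0],[0.007,0,0],[0.007,0,0],[0.007,0,0],[0.007,0,0],[0.007,0,0],[0.007,0,0],[0.007,0,0]],"fingers":[-1,-1,-1,-1,-1,-1,-1,-1,-1,-1,-1,-1]}'
python3 -m pendant '{"offset":[[0,0,0],[0,0,0]],"dr":[[0,0,0],[0,0,0]],"fingers":[-1,-1]}'
python3 - <<'E'
from h import *
st()
for n in ['wrist','scene']:
    p=viewer.camera_params(n);im,d=viewer.grab_frame(n);cv2.imwrite(f'pics/{n}6.png',im);np.save(f'pics/{n}6.npy',d);np.save(f'pics/{n}6p.npy',p)
crop(cv2.imread('pics/scene6.png'),200,320,120,240,'pics/s6c.png',4.9)
E
```

```text
clock: 8.7
eef_pos: [0.5706, -0.0022, 0.3294]
tcp_rot: [1.294, 1.152, -1.294]
force: [0.1, -0.2, -2.2]
finger_gap: 0.0109
clock: 8.87
eef_pos: [0.5688, -0.002, 0.3296]
tcp_rot: [1.293, 1.153, -1.294]
force: [-0.3, -0.1, -3.3]
finger_gap: 0.0112
t 8.87 p [ 0.5688 -0.002   0.3296] q [ 0.3   0.57 -0.64  1.6   0.37  1.1  -0.55] F [-0.3  -0.05 -3.26] M [ 0.05 -0.08  0.  ] gap 0.0112 yaw -6.6 tilt 0.05
```

View pics/wrist6.png

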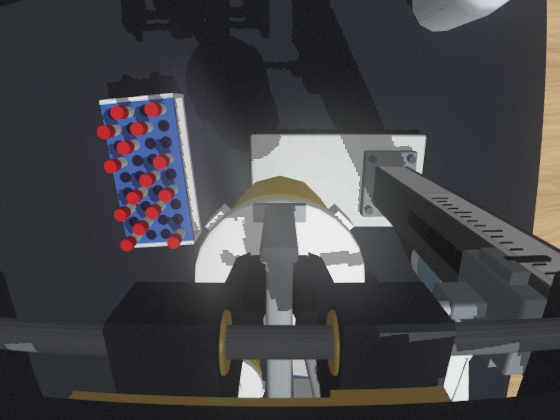

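View pics/s6c.png

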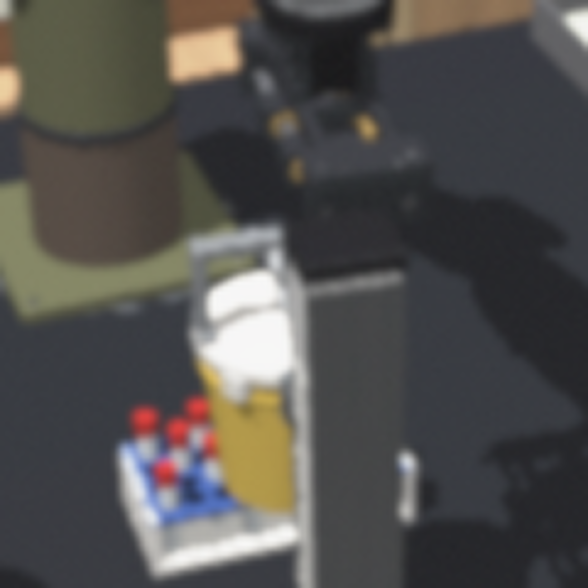

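Run:
```python
from h import *
d=np.load('pics/wrist6.npy');p=np.load('pics/wrist6p.npy',allow_pickle=True).item();im=cv2.imread('pics/wrist6.png')
crop(im,230,340,350,400,'pics/w6c.png',7)
C=cloud(p,d)
for v in (362,370,378,386,392): print(v,[ (u,*C[v,u].round(3)) for u in (262,270,278,286,294,300,306,312,318,324)])
```

```text
362 [(262, np.float64(0.502), np.float64(-0.342), np.float64(0.002)), (270, np.float64(0.561), np.float64(-0.04), np.float64(0.346)), (278, np.float64(0.565), np.float64(-0.039), np.float64(0.347)), (286, np.float64(0.569), np.float64(-0.04), np.float64(0.346)), (294, np.float64(0.558), np.float64(-0.309), np.float64(0.045)), (300, np.float64(0.567), np.float64(-0.308), np.float64(0.048)), (306, np.float64(0.577), np.float64(-0.279), np.float64(0.081)), (312, np.float64(0.585), np.float64(-0.277), np.float64(0.085)), (318, np.float64(0.582), np.float64(-0.01), np.float64(0.381)), (324, np.float64(0.583), np.float64(0.002), np.float64(0.395))]
370 [(262, np.float64(0.499), np.float64(-0.361), np.float64(-0.0)), (270, np.float64(0.561), np.float64(-0.044), np.float64(0.346)), (278, np.float64(0.565), np.float64(-0.044), np.float64(0.347)), (286, np.float64(0.568), np.float64(-0.046), np.float64(0.345)), (294, np.float64(0.556), np.float64(-0.325), np.float64(0.045)), (300, np.float64(0.566), np.float64(-0.324), np.float64(0.048)), (306, np.float64(0.575), np.float64(-0.322), np.float64
[... 1459 characters left out ...]
583), np.float64(-0.004), np.float64(0.398))]
392 [(262, np.float64(0.513), np.float64(-0.296), np.float64(0.112)), (270, np.float64(0.559), np.float64(-0.057), np.float64(0.347)), (278, np.float64(0.563), np.float64(-0.058), np.float64(0.346)), (286, np.float64(0.567), np.float64(-0.059), np.float64(0.345)), (294, np.float64(0.553), np.float64(-0.359), np.float64(0.057)), (300, np.float64(0.562), np.float64(-0.361), np.float64(0.056)), (306, np.float64(0.571), np.float64(-0.363), np.float64(0.055)), (312, np.float64(0.581), np.float64(-0.336), np.float64(0.082)), (318, np.float64(0.589), np.float64(-0.335), np.float64(0.084)), (324, np.float64(0.582), np.float64(-0.006), np.float64(0.398))]
```

View pics/w6c.png

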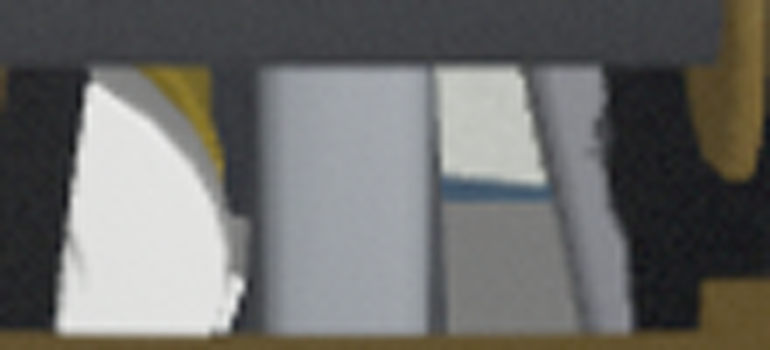

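```bash
cat >> h.py <<'E'
def favg(n=12):
    F=[]
    for _ in range(n):
        viewer.grab_frame('scene'); s=readout.get_state(); F.append(np.r_[s['force'],s['wrist_torque'],s['eef_pos']])
    F=np.array(F);print('F',F[:,:3].mean(0).round(2),'+-',(F[:,:3].std(0)/n**.5).round(2),'M',F[:,3:6].mean(0).round(3),'p',F[:,6:].mean(0).round(4))
E
python3 - <<'E'
from h import *
favg(12);st()
E
```

```text
F [ 0.22 -0.25 -2.61] +- [0.14 0.16 0.12] M [ 0.047 -0.063 -0.003] p [ 0.5689 -0.0022  0.33  ]
t 9.57 p [ 0.5691 -0.0022  0.3299] q [ 0.3   0.57 -0.64  1.6   0.37  1.1  -0.55] F [ 0.32 -0.32 -2.78] M [ 0.06 -0.04  0.06] gap 0.0114 yaw -6.6 tilt 0.01
```

```bash
python3 -m pendant '{"offset":[[0.004,0.005,-0.003],[0.01,0.005,-0.003],[0.016,0.005,-0.003],[0.022,0.005,-0.003],[0.028,0.005,-0.003],[0.034,0.005,-0.003],[0.04,0.005,-0.003],[0.046,0.005,-0.003],[0.052,0.005,-0.003],[0.056,0.005,-0.003],[0.06,0.005,-0.003],[0.062,0.005,-0.003]],"dr":[[0,0,0],[0,0,0],[0,0,0],[0,0,0],[0,0,0],[0,0,0],[0,0,0],[0,0,0],[0,0,0],[0,0,0],[0,0,0],[0,0,0]],"fingers":[-1,-1,-1,-1,-1,-1,-1,-1,-1,-1,-1,-1]}'
python3 - <<'E'
from h import *
favg(4)
im,d=viewer.grab_frame('top');crop(im,260,350,170,250,'pics/t7.png',7)
E
```

```text
clock: 10.57
eef_pos: [0.5712, -0.0012, 0.3049]
tcp_rot: [1.294, 1.153, -1.294]
force: [0.5, 0.1, -3.6]
finger_gap: 0.0112
F [ 0.19 -0.03 -2.65] +- [0.22 0.24 0.15] M [ 0.07  -0.075  0.024] p [ 0.5712 -0.0012  0.305 ]
```

View pics/t7.png

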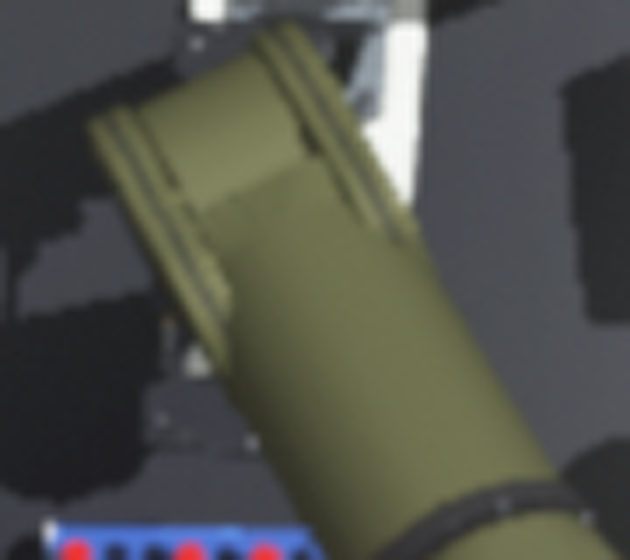

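The top view is blocked by the arm, but the gripper body stands clear of the column. I'll keep descending slowly into contact.

```bash
python3 -m pendant '{"offset":[[0.003,0,0],[0.007,0,0],[0.011,0,0],[0.015,0,0],[0.019,0,0],[0.023,0,0],[0.027,0,0],[0.031,0,0],[0.035,0,0],[0.038,0,0],[0.04,0,0],[0.04,0,0]],"dr":[[0,0,0],[0,0,0],[0,0,0],[0,0,0],[0,0,0],[0,0,0],[0,0,0],[0,0,0],[0,0,0],[0,0,0],[0,0,0],[0,0,0]],"fingers":[-1,-1,-1,-1,-1,-1,-1,-1,-1,-1,-1,-1]}'
python3 - <<'E'
from h import *
favg(6)
im,d=viewer.grab_frame('wrist');cv2.imwrite('pics/w8.png',im)
E
```

```text
clock: 11.82
eef_pos: [0.5712, -0.0012, 0.289]
tcp_rot: [1.294, 1.152, -1.294]
force: [-0.9, 0.4, -2.3]
finger_gap: 0.0116
F [-0.4   0.11 -1.71] +- [0.21 0.15 0.16] M [ 0.006 -0.01   0.009] p [ 0.5713 -0.0012  0.2892]
```

View pics/w8.png

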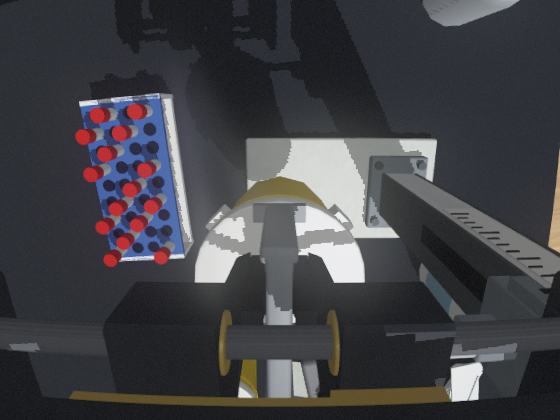

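The load is moving to the hook: the hand now carries 1.7 N instead of 2.65 N, and the spring rate matches. About 17 to 19 mm remain.

```bash
python3 -m pendant '{"offset":[[0.003,0,0],[0.006,0,0],[0.01,0,0],[0.014,0,0],[0.018,0,0],[0.022,0,0],[0.026,0,0],[0.03,0,0],[0.033,0,0],[0.035,0,0],[0.035,0,0],[0.035,0,0]],"dr":[[0,0,0],[0,0,0],[0,0,0],[0,0,0],[0,0,0],[0,0,0],[0,0,0],[0,0,0],[0,0,0],[0,0,0],[0,0,0],[0,0,0]],"fingers":[-1,-1,-1,-1,-1,-1,-1,-1,-1,-1,-1,-1]}'
python3 - <<'E'
from h import *
favg(16)
E
```

```text
clock: 13.17
eef_pos: [0.5713, -0.0011, 0.2752]
tcp_rot: [1.294, 1.152, -1.293]
force: [0.9, 0.7, -0.3]
finger_gap: 0.0112
F [ 0.2   0.   -0.59] +- [0.12 0.15 0.14] M [ 0.019 -0.083 -0.007] p [ 0.5713 -0.0012  0.2752]
```

```bash
python3 -m pendant '{"offset":[[0.003,0,0],[0.006,0,0],[0.009,0,0],[0.012,0,0],[0.013,0,0],[0.013,0,0],[0.013,0,0],[0.013,0,0]],"dr":[[0,0,0],[0,0,0],[0,0,0],[0,0,0],[0,0,0],[0,0,0],[0,0,0],[0,0,0]],"fingers":[-1,-1,-1,-1,-1,-1,-1,-1]}'
python3 - <<'E'
from h import *
favg(30)
im,d=viewer.grab_frame('wrist');cv2.imwrite('pics/w9.png',im);np.save('pics/w9.npy',d)
E
```

```text
clock: 14.63
eef_pos: [0.5713, -0.0011, 0.27]
tcp_rot: [1.294, 1.152, -1.294]
force: [-0.4, 0.4, -0.1]
finger_gap: 0.0112
F [0.54 0.34 0.04] +- [0.09 0.09 0.06] M [ 0.038 -0.145  0.011] p [ 0.5713 -0.0012  0.2699]
```

The hand now bears about 0 N, so I'll ease the grip off.

```bash
python3 -m pendant '{"offset":[[0,0,0],[0,0,0],[0,0,0],[0,0,0],[0,0,0],[0,0,0],[0,0,0],[0,0,0],[0,0,0],[0,0,0],[0,0,0],[0,0,0]],"dr":[[0,0,0],[0,0,0],[0,0,0],[0,0,0],[0,0,0],[0,0,0],[0,0,0],[0,0,0],[0,0,0],[0,0,0],[0,0,0],[0,0,0]],"fingers":[-1,-1,-0.76,-0.74,-0.72,-0.7,-0.65,-0.6,-0.5,-0.4,-0.3,-0.2]}' 3
python3 -m pendant '{"offset":[[0,0,0],[0,0,0],[0,0,0],[0,0,0],[0,0,0],[0,0,0]],"dr":[[0,0,0],[0,0,0],[0,0,0],[0,0,0],[0,0,0],[0,0,0]],"fingers":[-0.2,-0.2,-0.2,-0.2,-0.2,-0.2]}'
python3 - <<'E'
from h import *
im,d=viewer.grab_frame('wrist');cv2.imwrite('pics/w10.png',im);np.save('pics/w10.npy',d);st()
favg(6)
im,d=viewer.grab_frame('scene');crop(im,200,320,120,240,'pics/s10.png',4.9)
E
```

```text
clock: 17.18
eef_pos: [0.5713, -0.0012, 0.2699]
tcp_rot: [1.294, 1.152, -1.294]
force: [0.7, 1.0, -0.3]
finger_gap: 0.0345
clock: 17.68
eef_pos: [0.5713, -0.0012, 0.2699]
tcp_rot: [1.294, 1.152, -1.294]
force: [-0.0, 0.3, 0.2]
finger_gap: 0.0355
t 17.73 p [ 0.5712 -0.0012  0.2699] q [ 0.28  0.63 -0.61  1.68  0.42  0.96 -0.6 ] F [-0.28  0.38  0.16] M [-0.05 -0.1  -0.01] gap 0.0353 yaw -6.6 tilt 0.01
F [-0.17 -0.34 -0.35] +- [0.08 0.21 0.17] M [-0.031 -0.076  0.027] p [ 0.5713 -0.0012  0.2699]
```

View pics/w10.png

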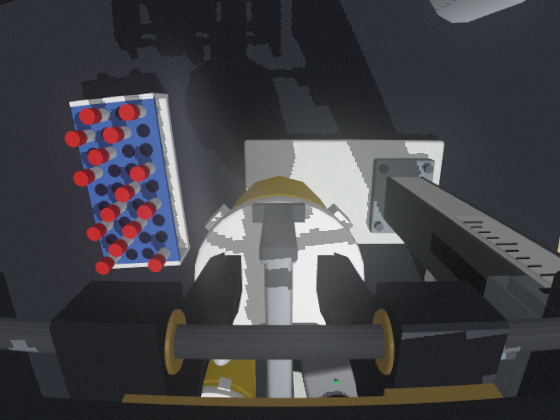

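View pics/s10.png

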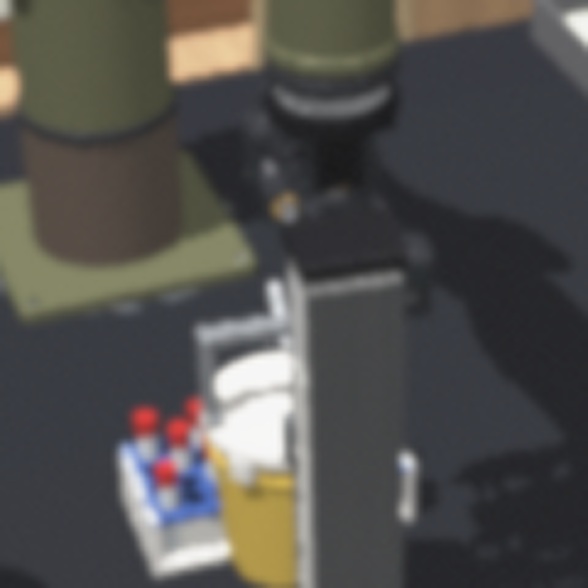

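The pail hangs level, with the bar at column 279 between the open pads and a visible gap on both sides. I'll back out straight upward.

```bash
python3 -m pendant '{"offset":[[-0.005,0,0],[-0.015,0,0],[-0.03,0,0],[-0.05,0,0],[-0.07,0,0],[-0.1,0,0],[-0.13,0,0],[-0.16,0,0],[-0.19,0,0],[-0.22,0,0],[-0.235,0,0],[-0.24,0,0]],"dr":[[0,0,0],[0,0,0],[0,0,0],[0,0,0],[0,0,0],[0,0,0],[0,0,0],[0,0,0],[0,0,0],[0,0,0],[0,0,0],[0,0,0]],"fingers":[-0.2,-0.2,-0.2,-0.2,-0.2,-0.2,-0.2,-0.2,-0.2,-0.2,-0.2,-0.2]}'
python3 - <<'E'
from h import *
st()
im,d=viewer.grab_frame('wrist');cv2.imwrite('pics/w11.png',im);np.save('pics/w11.npy',d)
go([.50,-.02,.38],np.radians(-6));go([.52,-.29,.30],np.radians(-6))
E
```

```text
clock: 19.08
eef_pos: [0.5719, -0.0009, 0.3677]
tcp_rot: [1.295, 1.15, -1.291]
force: [-0.1, 0.7, -0.7]
finger_gap: 0.0349
t 19.08 p [ 0.5719 -0.0009  0.3677] q [ 0.3   0.54 -0.65  1.53  0.34  1.19 -0.53] F [-0.12  0.74 -0.66] M [-0.03 -0.05 -0.04] gap 0.0349 yaw -6.6 tilt 0.17
t 19.13 offset [-0.0325, -0.1724, 0.0679] dr [-0.0068, -0.0002, -0.0013] dist 0.075
t 19.13 offset [0.1675, -0.0454, 0.7327] dr [-0.0068, -0.0002, -0.0013] dist 0.301
```

View pics/w11.png

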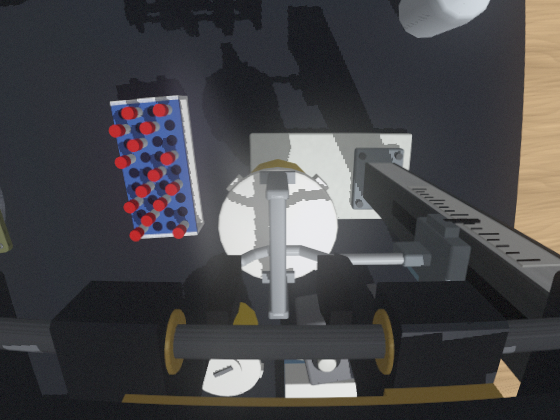

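The wrist view shows the pail hanging level with the hook crossing under the middle of the bar at (278,258). I'll move back, and check the numbers from this picture at the same time.

```bash
python3 -m pendant '{"offset":[[-0.01,-0.02,0],[-0.02,-0.05,0.01],[-0.03,-0.09,0.02],[-0.03,-0.13,0.04],[-0.03,-0.16,0.08],[-0.02,-0.17,0.15],[-0.01,-0.17,0.23],[0,-0.17,0.32],[0.0,-0.15,0.41],[0.0,-0.12,0.5],[0,-0.1,0.58],[0,-0.08,0.65]],"dr":[[0,0,0],[0,0,0],[0,0,0],[0,0,0],[0,0,0],[0,0,0],[0,0,0],[0,0,0],[0,0,0],[0,0,0],[0,0,0],[0,0,0]],"fingers":[-0.3,-0.5,-1,-1,-1,-1,-1,-1,-1,-1,-1,-1]}'
python3 - <<'E'
from h import *
p=viewer.camera_params('wrist');im,d=viewer.grab_frame('wrist');cv2.imwrite('pics/w12.png',im);np.save('pics/w12.npy',d);np.save('pics/w12p.npy',p)
im,d=viewer.grab_frame('top');cv2.imwrite('pics/top12.png',im);np.save('pics/top12.npy',d)
im,d=viewer.grab_frame('scene');cv2.imwrite('pics/scene12.png',im)
st();go([.605,-.296,.20],np.radians(-6))
E
```

```text
clock: 20.13
eef_pos: [0.5083, -0.2583, 0.3653]
tcp_rot: [1.294, 1.152, -1.297]
force: [0.8, -0.5, -0.3]
finger_gap: 0.0007
t 20.28 p [ 0.5083 -0.2581  0.3647] q [ 0.76  0.54 -0.63  1.54  0.33  1.18 -0.05] F [ 1.19  0.79 -0.35] M [ 0.   -0.07  0.02] gap 0.0006 yaw -6.9 tilt 0.13
t 20.28 offset [0.4112, 0.2523, 0.065] dr [-0.01, -0.0001, 0.0014] dist 0.195
```

View pics/w12.png

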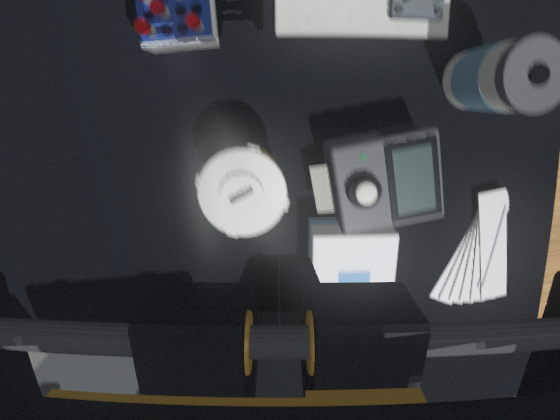

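View pics/scene12.png

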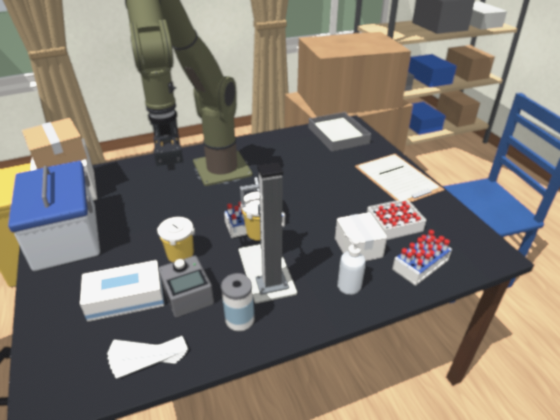

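View pics/top12.png

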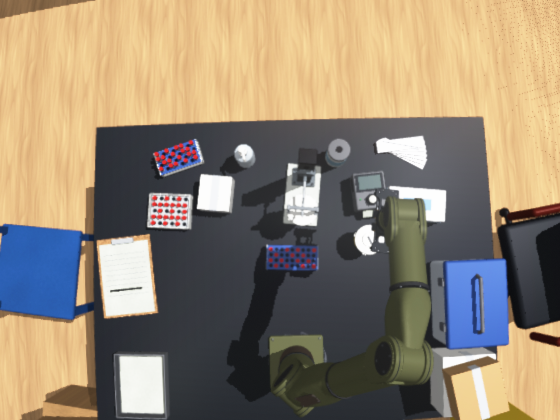

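The wrist view shows the key at about (366,193) on the printer. The pail hangs at (300,210) in the top view, and nothing else has moved.

Run:
```python
from h import *
d=np.load('pics/w12.npy');p=np.load('pics/w12p.npy',allow_pickle=True).item();im=cv2.imread('pics/w12.png')
C=cloud(p,d);crop(im,310,450,120,250,'pics/w12c.png',4.6)
K=C[(d>0)&(C[...,2]>.095)&(C[...,2]<.13)&(C[...,0]>.55)&(C[...,0]<.65)&(C[...,1]>-.34)&(C[...,1]<-.25)]
print('key',len(K),K.min(0),K.max(0),np.percentile(K[:,2],[5,25,50,75,90]))
T=K[K[:,2]>np.percentile(K[:,2],90)-.004];print('topface',len(T),T.mean(0),cv2.minEnclosingCircle(T[:,:2].astype(np.float32)))
d=np.load('pics/top12.npy');pt=viewer.camera_params('top');D=cloud(pt,d)
B=D[(d>0)&(D[...,2]>.27)&(D[...,2]<.33)&(D[...,0]>.54)&(D[...,0]<.60)&(D[...,1]>-.1)&(D[...,1]<.05)]
print('bar',len(B),cv2.minAreaRect(B[:,:2].astype(np.float32)),np.percentile(B[:,2],[10,50,90]))
L=D[(d>0)&(D[...,2]>.215)&(D[...,2]<.25)&(D[...,0]>.48)&(D[...,0]<.65)&(D[...,1]>-.12)&(D[...,1]<.05)]
A=np.c_[L[:,:2],np.ones(len(L))];print('lid',len(L),np.linalg.lstsq(A,L[:,2],rcond=None)[0],L.min(0),L.max(0),np.median(L[:,2]))
```

```text
key 900 [ 0.58917481 -0.31948666  0.09501401] [ 0.63216421 -0.27703072  0.10904734] [0.09552867 0.09636086 0.09767977 0.10590481 0.10677019]
topface 390 [ 0.61036426 -0.29753333  0.10606354] ((0.6104052662849426, -0.29794028401374817), 0.014122984372079372)
bar 160 ((0.5695167183876038, -0.03228818625211716), (0.057468071579933167, 0.0979752242565155), 10.851584434509277) [0.27894983 0.28614691 0.29198955]
lid 616 [ 0.00453089 -0.0008948   0.22201349] [ 0.51069782 -0.08408532  0.21517362] [0.61457018 0.01977845 0.23843323] 0.2245157807874948
```

View pics/w12c.png

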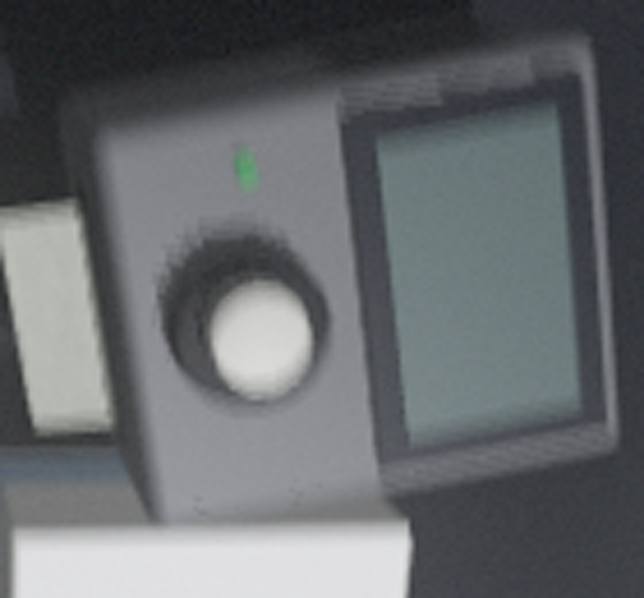

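Run:
```python
from h import *
go([.6104,-.2975,.16],np.radians(-7))
```

```text
t 20.28 offset [0.5111, 0.2664, 0.0671] dr [0.0011, -0.0001, 0.0014] dist 0.232
```

```bash
python3 -m pendant '{"offset":[[0.01,0.04,0.01],[0.03,0.09,0.02],[0.06,0.15,0.035],[0.11,0.2,0.05],[0.17,0.24,0.06],[0.24,0.26,0.065],[0.31,0.266,0.067],[0.38,0.266,0.067],[0.44,0.266,0.067],[0.48,0.266,0.067],[0.51,0.266,0.067],[0.511,0.266,0.067]],"dr":[[0,0,0],[0,0,0],[0,0,0],[0,0,0],[0,0,0],[0,0,0],[0,0,0],[0,0,0],[0,0,0],[0,0,0],[0,0,0],[0,0,0]],"fingers":[-1,-1,-1,-1,-1,-1,-1,-1,-1,-1,-1,-1]}'
python3 - <<'E'
from h import *
favg(8);go([.6104,-.2975,.115],np.radians(-7))
E
```

```text
clock: 21.28
eef_pos: [0.6105, -0.2925, 0.1591]
tcp_rot: [1.292, 1.159, -1.295]
force: [-0.6, -0.0, 0.1]
finger_gap: 0.0008
F [ 0.12 -0.18 -0.01] +- [0.1  0.22 0.1 ] M [-0.02  -0.066 -0.012] p [ 0.6127 -0.2942  0.1626]
t 21.68 offset [0.119, -0.005, 0.0073] dr [0.0042, 0.0003, -0.0011] dist 0.048
```

```bash
python3 -m pendant '{"offset":[[0.015,-0.005,0.004],[0.035,-0.005,0.007],[0.06,-0.005,0.007],[0.08,-0.005,0.007],[0.095,-0.005,0.007],[0.108,-0.005,0.007],[0.115,-0.005,0.007],[0.119,-0.005,0.007],[0.119,-0.005,0.007],[0.119,-0.005,0.007]],"dr":[[0,0,0],[0,0,0],[0,0,0],[0,0,0],[0,0,0],[0,0,0],[0,0,0],[0,0,0],[0,0,0],[0,0,0]],"fingers":[-1,-1,-1,-1,-1,-1,-1,-1,-1,-1]}'
python3 - <<'E'
from h import *
favg(6);go([.6104,-.2975,.1015],np.radians(-7))
im,d=viewer.grab_frame('scene');crop(im,130,300,190,320,'pics/s13.png',4.4)
E
```

```text
clock: 22.52
eef_pos: [0.6101, -0.2972, 0.1141]
tcp_rot: [1.294, 1.152, -1.293]
force: [-0.3, 0.2, -0.4]
finger_gap: 0.0006
F [-0.01  0.1   0.1 ] +- [0.25 0.25 0.11] M [-0.021 -0.072 -0.003] p [ 0.6101 -0.2973  0.1143]
t 22.82 offset [0.0318, 0.0011, 0.0004] dr [0.0043, 0.0002, -0.0003] dist 0.013
```

View pics/s13.png

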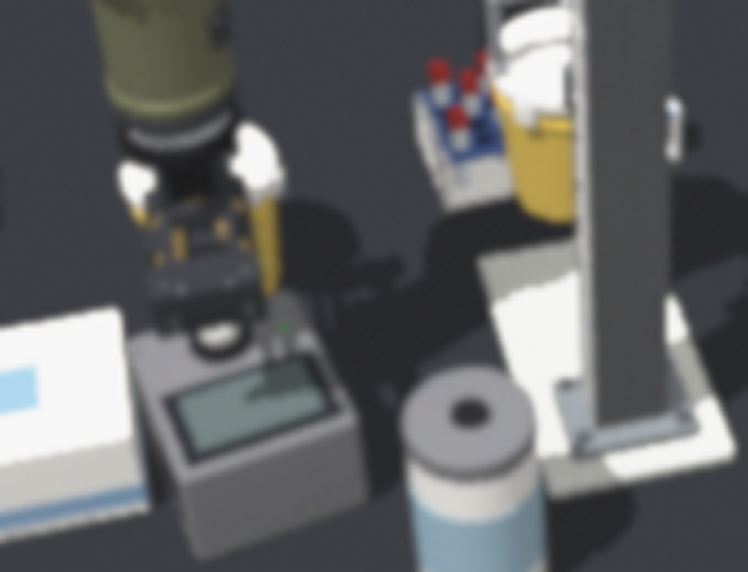

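The fingertips stand right over the white key and the pail hangs still. I'll press slowly while watching the force.

```bash
python3 -m pendant '{"offset":[[0.003,0,0],[0.006,0,0],[0.009,0,0],[0.012,0,0],[0.015,0,0],[0.018,0,0],[0.0205,0,0],[0.023,0,0],[0.0255,0,0],[0.028,0,0],[0.028,0,0],[0.028,0,0]],"dr":[[0,0,0],[0,0,0],[0,0,0],[0,0,0],[0,0,0],[0,0,0],[0,0,0],[0,0,0],[0,0,0],[0,0,0],[0,0,0],[0,0,0]],"fingers":[-1,-1,-1,-1,-1,-1,-1,-1,-1,-1,-1,-1]}'
python3 - <<'E'
from h import *
favg(6)
E
```

```text
clock: 23.87
eef_pos: [0.6098, -0.2972, 0.1029]
tcp_rot: [1.294, 1.152, -1.294]
force: [-1.3, 0.5, 4.6]
finger_gap: 0.0005
F [-1.1   0.27  4.37] +- [0.24 0.21 0.15] M [ 0.077  0.28  -0.02 ] p [ 0.6098 -0.2972  0.1029]
```

```bash
python3 -m pendant '{"offset":[[0.001,0,0],[0.002,0,0],[0.003,0,0],[0.0035,0,0],[0.0035,0,0],[0.0035,0,0]],"dr":[[0,0,0],[0,0,0],[0,0,0],[0,0,0],[0,0,0],[0,0,0]],"fingers":[-1,-1,-1,-1,-1,-1]}'
python3 - <<'E'
from h import *
favg(6)
E
```

```text
clock: 24.67
eef_pos: [0.6098, -0.2972, 0.1015]
tcp_rot: [1.294, 1.152, -1.294]
force: [-2.7, 1.5, 5.9]
finger_gap: 0.0003
F [-2.36  0.72  5.61] +- [0.36 0.15 0.12] M [ 0.112  0.446 -0.014] p [ 0.6098 -0.2972  0.1015]
```

```bash
python3 -m pendant '{"offset":[[0.001,0,0],[0.002,0,0],[0.0025,0,0],[0.0025,0,0],[0.0025,0,0]],"dr":[[0,0,0],[0,0,0],[0,0,0],[0,0,0],[0,0,0]],"fingers":[-1,-1,-1,-1,-1]}'
python3 - <<'E'
from h import *
favg(6)
E
```

```text
clock: 25.38
eef_pos: [0.6099, -0.2972, 0.1015]
tcp_rot: [1.294, 1.152, -1.294]
force: [-3.8, 1.8, 10.7]
finger_gap: 0.0005
F [-4.03  0.79 11.07] +- [0.17 0.23 0.07] M [ 0.214  0.826 -0.008] p [ 0.6098 -0.2972  0.1015]
```

The key is at its bottom stop: the tip no longer moves and the force is 11 N, under the 20 N limit. I'll lift off and check the pail.

```bash
python3 -m pendant '{"offset":[[-0.005,0,0],[-0.015,0,0],[-0.03,0,0],[-0.05,0,0],[-0.08,0,0],[-0.12,0,0],[-0.16,0,0],[-0.2,0,0],[-0.24,0,0],[-0.27,0,0],[-0.28,0,0],[-0.28,0,0]],"dr":[[0,0,0],[0,0,0],[0,0,0],[0,0,0],[0,0,0],[0,0,0],[0,0,0],[0,0,0],[0,0,0],[0,0,0],[0,0,0],[0,0,0]],"fingers":[-1,-1,-1,-1,-1,-1,-1,-1,-1,-1,-1,-1]}'
python3 - <<'E'
from h import *
favg(4)
p=viewer.camera_params('wrist');im,d=viewer.grab_frame('wrist');C=cloud(p,d)
K=C[(d>0)&(C[...,2]>.095)&(C[...,2]<.13)&(C[...,0]>.58)&(C[...,0]<.64)&(C[...,1]>-.33)&(C[...,1]<-.27)]
print('key top z p90',len(K),len(K) and np.percentile(K[:,2],90))
pt=viewer.camera_params('top')
for i in range(3):
    im,d=viewer.grab_frame('top');D=cloud(pt,d)
    L=D[(d>0)&(D[...,2]>.215)&(D[...,2]<.25)&(D[...,0]>.48)&(D[...,0]<.65)&(D[...,1]>-.12)&(D[...,1]<.05)]
    B=D[(d>0)&(D[...,2]>.28)&(D[...,2]<.30)&(D[...,0]>.555)&(D[...,0]<.59)&(D[...,1]>-.1)&(D[...,1]<.05)]
    A=np.c_[L[:,:2],np.ones(len(L))];print('lid',np.median(L,0).round(4),np.linalg.lstsq(A,L[:,2],rcond=None)[0][:2].round(3),'bar mid',((B.min(0)+B.max(0))/2).round(4),B.min(0).round(4),B.max(0).round(4))
cv2.imwrite('pics/top14.png',im)
im,d=viewer.grab_frame('scene');cv2.imwrite('pics/scene14.png',im);crop(im,200,320,150,270,'pics/s14c.png',4.9)
crop(cv2.imread('pics/top14.png'),250,350,140,280,'pics/t14c.png',4.2)
E
```

```text
clock: 26.68
eef_pos: [0.6106, -0.2974, 0.2138]
tcp_rot: [1.294, 1.15, -1.292]
force: [0.6, 0.4, 0.2]
finger_gap: 0.0006
F [ 0.02 -0.19 -0.28] +- [0.25 0.22 0.08] M [-0.042 -0.058 -0.021] p [ 0.6094 -0.2972  0.2117]
key top z p90 2189 0.10666685851476698
lid [ 0.5548 -0.0299  0.2248] [-0.009 -0.001] bar mid [ 0.5728 -0.0333  0.2873] [ 0.5559 -0.0827  0.2801] [0.5898 0.016  0.2945]
lid [ 0.5547 -0.0302  0.2247] [-0.007  0.006] bar mid [ 0.5728 -0.0334  0.2866] [ 0.5558 -0.0828  0.2801] [0.5899 0.016  0.2932]
lid [ 0.5548 -0.0296  0.2245] [0.001 0.01 ] bar mid [ 0.5726 -0.0334  0.2879] [ 0.5552 -0.0828  0.2801] [0.5899 0.016  0.2957]
```

View pics/t14c.png

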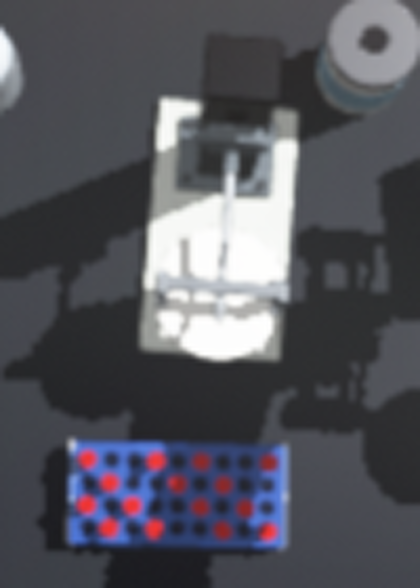

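View pics/scene14.png

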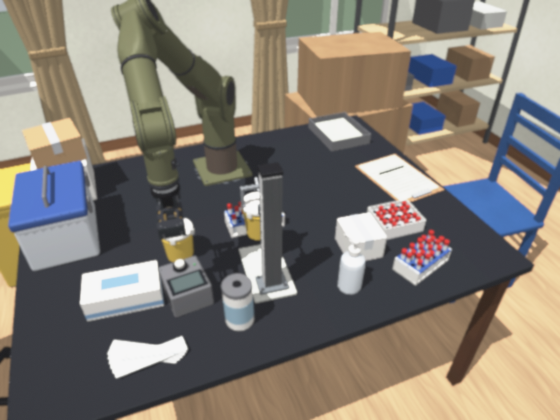

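The pail hangs level and still. The hook crosses the middle of the bar, which is about y −0.033 on the hook line. The key is back up at z 0.1067, the hand touches nothing, and the bystanders stand where they were. I'm handing the job in.

```bash
python3 -c "
from bench import arm
print(arm.close_job())"
```

```text
the job is handed in; nothing more can be done
None
```

The pail is hanging on the scale's hook by its handle notch, the printer key was pressed fully and came back up, and I handed the job in at about 27 s of the 70 s allowed. No verdict was reported.

- **Hanging the pail:** I pinched the bar about 32 mm beside the notch. I lowered the pail onto the spring until the hand carried about 0 N, then opened the fingers slowly. The pail weighs roughly 0.27 kg, and the hook dips about 28 mm.
- **Pressing the key:** I pressed it slowly down to its bottom stop. The force there was 11 N, under the 20 N limit.
- **Last checks:**
  - Three top pictures in a row gave the same pail position within about 1 mm, with the lid level.
  - The hook crosses under the middle of the bar.
  - The key top is back at z 0.107 m, its height before the press.
  - The gripper is clear and reads no contact force, and the other objects look unmoved in the pictures.
- **What was off:**
  - The bar slipped about 7 mm in the pads as I lifted the pail, because the fingers had not fully closed yet. I measured the slip and allowed for it.
  - The top and scene cameras disagreed by about 6 to 11 mm in x, so I took the final positions from the wrist camera.
  - I could not read the hook's speed directly. I kept the descent at about 20 mm/s or slower near contact and saw no bounce after release.

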